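# Set out the bench for the next soil reading

### The arm

A 6-joint arm with a two-finger parallel gripper is mounted at the origin on a cart in front of the work surface, level with it; the furniture and walls round the work are solid. World frame = base frame: x ahead of the robot, y to its left, z up, the work surface at z = 0. Lengths are in m, angles in rad, forces in N, time in s.
With the tool pointing down it reaches from about 0.25 to 0.775 m from the base axis. Payload 8.9 kg.
Tool frame: the origin (TCP) lies midway between the tips of the shut fingers; the grasp point (between the pads) lies 19 mm behind it (robot.tcp_to_grasp is the distance from the TCP to the grasp point, in m); x points along the fingers, y is the direction in which the jaws open and shut, and the axes are right-handed (so a half turn about x gives the same grasp; the last joint's range is limited). The gripper opens to 85 mm and grips with 20 to 120 N. Pads are 22 mm wide; open, the fingers measure 114 mm over their backs; the gripper's body (76 mm by 85 mm) begins 54 mm behind the grasp point. The pads swing forward as they close: fully open they stand 13 mm farther back than shut.
Start: joints at [0.965, 0.291, -0.153, 1.127, 0, 1.431], TCP at [0.236, 0.469, 0.231] pointing down, gripper open.
Joint ranges: [-2.52, 2.52], [-0.91, 1.74], [-1.3, 1.37], [-1.96, 2.02], [-1.52, 1.47], [-3.14, 3.14]. Speed limits (rad/s): [2.22, 2.22, 2.79, 3.14, 3.14, 3.14].

### API

Orientations are given as a rotation vector (axis times angle).
In Python, from station import sensors, eyes, workorder, models, robot gives the robot as it stands.
- The arm moves only by the tool arm_command, never from a script. Its argument "plan" is a list of rows, each a list of 3 entries, a list of its own where there are three numbers: the shift along the world's x, y, z as a fraction of full scale, then the turn, a rotation vector about the world's x, y, z as a fraction of full scale, then the opening, from 0 (shut) to 1 (fully open). In form: [[[tx, ty, tz], [rx, ry, rz], claw], ...]. A call has 1 to 12 rows; each row shifts and turns the commanded pose from where the row before left it; what a row does not reach is not made up. Full scale, the value 1, is 0.04 m for a shift and pi rad for a turn. A row lasts 1/8 s, in which the tool goes at most 62.5 mm and 10.7 degrees, less where a joint would pass 70% of its speed; a pose out of reach is approached as far as the arm can. A call with a number of a shift or a turn outside -1 to 1 is refused whole. A call with a gripper value outside its range is refused whole. The fingers move at their own pace and stop on an object; the grip force is fixed at half the most. Time passes only in rows, so rows that do not move let the fingers close. It gives the time, the measured TCP pose, the force and the opening at its end, in the units of the state.
- sensors.get_obs(): the state, without advancing time (a new reading comes with each control period).
- eyes.snapshot(name): name is "scene" or "top" or "wrist"; returns (picture, depth): 400x640x3 uint8, red, green, blue; 400x640 float32, m along the optical axis (not along the pixel's ray), 0 where there is no reading.
- eyes.camera_info(name): a dict with "camera_matrix" (3x3 intrinsics, pixels), "R" (3x3) and "t" (3): a world point X has camera coordinates R X + t; the wrist camera has in their place "tool_from_camera" (4x4, takes a point from camera to tool coordinates, whose origin is the TCP and whose axes are the tool frame's). Camera axes: x right, y down, z forward; pixel columns grow to the right and rows downward; lengths in m; the calibration is good to about 2 mm. A picture is of the moment at which its call begins: read the wrist's pose just before it. camera_info takes no time and is no camera call.
- workorder.hand_in(): hands the job in, once; it reports no verdict.
Trained networks look in the newest picture that a camera, given by its name, has taken for a name from the list of things; names that differ only in an ending like _2 or _b are one class to them, and where a whole thing is asked for, a point or a joint stands for the part that bears it (a point fixed in the world has none). Each returns a list of dicts, best first, with "confidence" (0 to 1); they miss things now and then, are a little off and sometimes report something else, mostly with a low value. They report only what shows in the picture. A call takes as long as a camera call. They do not tell look-alikes from the thing itself.
- models.find_in(camera, name): "xy" ([column, row] in pixels, amid what is visible of it).
- models.place_of(camera, name): "xy" ([column, row] in pixels: a listed point, or the origin of a listed thing).
The state is a dict: "t": time; "joint_pos": joint angles; "dq": joint speeds; "effort": joint torques, N m; "tcp_pos": TCP position; "orientation": TCP orientation; "contact_force": force on the tool from outside, world axes, zero at the start; "wrist_torque": the same for the moment, N m; "opening": finger opening in m.
Only numpy, scipy, OpenCV 4.12 (cv2) and the standard library are available. Lean on these libraries where they do the work, as an engineer would, in place of code of your own. Each camera call takes 0.05 s, during which the arm holds its last target. There are 200 camera calls.

### The job

Set out the next soil reading in front of the instrument: stand the small beaker midway between the tip box and the jar, lay the soil dish centred on top of that beaker, stand the sample bottle midway between that beaker and the jar, and lay the timer, buttons up, on the middle of the tip box's lid. Leave the larger beaker where it stands.

Things in the scene. Friction and masses are not known exactly. Their poses are not given: they have to be found in the camera images.
- beaker_mid (a point): the SMALL glass beaker: clear, open-topped, round, loose, 50 mm across its rim, 60 mm high, walls 2 to 3 mm, about 50 g; stands upright on the worktop. This point is at its centre, half-way up (30 mm above its underside); z is its upright axis.
- dish_mid (a point): the petri dish: low round clear dish with brown soil in it, loose, 57 mm across, 12 mm high, about 30 g; flat underside. This point is at its centre, half-way up (6 mm above its underside); z up.
- bottle_mid (a point): the sample bottle: small white screw-cap bottle with white cap, loose, 40 mm across the body up to 56 mm high, cap 33 mm across above that, 74 mm high in all, about 70 g. This point is at its centre, half-way up (37 mm above its underside); z is its upright axis.
- timer_mid (a point): the bench timer: flat white box with a small display and three buttons on top, loose, 58 mm (its x) by 62 mm (its y) by 20 mm high with rounded edges, about 75 g. This point is at its centre, 10 mm above its underside; z up out of the buttons' face; x and y along its sides.
- tip_box: the pipette tip box: oblong box, grey below, clear shut lid above, yellow tips inside; 72 mm (its x) by 122 mm (its y), 77 mm high, flat on top; fixed to the worktop. Origin at the centre of its underside; its long side (y) points roughly away from the robot. It stands on the left or on the right of the work area and the jar stands on the other side, 440 mm away centre to centre, along the tip box's x axis (in its +x or -x direction).
- tip_box_top (a point): centre of the tip box's flat lid top, 77 mm above the worktop
- jar: the screw-cap jar: round, clear with pale contents and a blue cap, 66 mm across, 89 mm high, fixed to the worktop. Origin at the centre of its underside.
- big_beaker_mid (a point): the LARGER glass beaker: same shape as the small one, loose, 58 mm across, 72 mm high; not part of the job, must stay where it stands. This point is at its centre, half-way up (36 mm above its underside). Just behind it (x 0.62 to 0.70, y -0.03 to 0.02) the instrument's dark nozzle juts out 160 to 290 mm above the worktop: cross from side to side in front of it, over x = 0.44.
Mind the look-alikes: they are no part of the job. What is shaped like the part that bears beaker_mid but yellow is not meant.

How it is judged:
By the outcome, as a careful person would: the job done as asked, in the order asked, and still so for the second after the job is handed in, with the robot touching nothing.
It also fails if it takes over 112 s, if anything falls off the work surface, if the arm or the gripper's body presses on something with over 40 N, if the wrist force passes 120 N, or if a joint passes its speed limit or range.

## Working session

There is one attempt and no reset: what is moved stays moved. The work goes in short steps, Python scripts to look and compute and a tool call to move; the robot and the scene stay as the last step left them, time stands still between calls to the robot, and variables do not carry over. Pictures are saved under pics/ and viewed, about 12 in all and at most 16, crops included, and the job is handed in when it is done.

Besides the shell and the picture viewer there is one more tool, called after ">>>" as name(argument=value, ...), one argument or row to a line, values as JSON. arm_command: Moves the arm, as the interface text tells. Its arguments: {"type":"object","properties":{"plan":{"type":"array"}},"required":["plan"]}

```bash
mkdir -p pics; ls
cat > h.py <<'E'
import numpy as np, cv2
from station import sensors, eyes, workorder, models, robot
from scipy.spatial.transform import Rotation as Rn
def cam(name):
    c=eyes.camera_info(name); K=np.array(c["camera_matrix"])
    if name=="wrist":
        o=sensors.get_obs(); T=np.array(c["tool_from_camera"]); Rt=Rn.from_rotvec(o["orientation"]).as_matrix()
        Rw=Rt@T[:3,:3]; tw=Rt@T[:3,3]+np.array(o["tcp_pos"])
    else:
        Rw=np.array(c["R"]).T; tw=-Rw@np.array(c["t"])
    return K,Rw,tw
def onz(C,xy,z):
    K,R,t=C; d=R@np.linalg.solve(K,[xy[0],xy[1],1]); return t+d*(z-t[2])/d[2]
def deproj(C,xy,dep):
    K,R,t=C; return t+R@(np.linalg.solve(K,[xy[0],xy[1],1])*dep)
def proj(C,X):
    K,R,t=C; p=K@(R.T@(np.array(X)-t)); return p[:2]/p[2]
def save(n,im): cv2.imwrite("pics/"+n+".png",im[:,:,::-1])
E
python3 - <<'E'
from h import *
o=sensors.get_obs(); print({k:np.round(v,3).tolist() for k,v in o.items()})
H=dict(beaker_mid=.03,dish_mid=.006,bottle_mid=.037,timer_mid=.01,tip_box=0,tip_box_top=.077,jar=0,big_beaker_mid=.036)
for n in("scene","top"):
    C=cam(n); im,d=eyes.snapshot(n); save(n+"0",im); print(n,C[2].round(3))
    for k,z in H.items():
        for r in models.place_of(n,k)[:3]: print(k,np.round(r["xy"],0),round(r["confidence"],2),onz(C,r["xy"],z).round(4))
E
```

```text
pics
{'t': 0.0, 'joint_pos': [0.965, 0.291, -0.154, 1.127, 0.0, 1.432], 'dq': [-0.0, -0.001, 0.0, -0.0, 0.001, 0.001], 'effort': [0.0, -53.714, 33.137, 0.015, -0.0, -0.0], 'tcp_pos': [0.236, 0.468, 0.231], 'orientation': [0.365, 1.54, -0.367], 'contact_force': [0.088, -0.425, -0.878], 'wrist_torque': [-0.017, -0.015, 0.003], 'opening': 0.085}
scene [ 0.122 -0.376  0.765]
beaker_mid [281. 195.] 0.96 [0.5012 0.1407 0.03  ]
beaker_mid [291. 149.] 0.93 [0.6237 0.2447 0.03  ]
beaker_mid [256. 153.] 0.65 [0.5495 0.2957 0.03  ]
dish_mid [436. 274.] 0.69 [ 0.6051 -0.2358  0.006 ]
bottle_mid [396. 230.] 0.77 [ 0.6134 -0.1158  0.037 ]
bottle_mid [436. 276.] 0.28 [ 0.5813 -0.2434  0.037 ]
tip_box [241. 196.] 0.97 [ 0.4439  0.2303 -0.    ]
tip_box_top [234. 175.] 0.65 [0.4399 0.2314 0.077 ]
tip_box_top [315. 180.] 0.54 [0.5643 0.0904 0.077 ]
jar [381. 314.] 0.8 [ 0.455  -0.2111  0.    ]
big_beaker_mid [343. 213.] 0.94 [ 0.564  -0.0024  0.036 ]
top [0.287 0.036 1.243]
beaker_mid [280. 217.] 0.77 [0.5046 0.1436 0.03  ]
beaker_mid [249. 176.] 0.66 [0.62   0.2362 0.03  ]
dish_mid [412. 188.] 0.72 [ 0.605  -0.2347  0.006 ]
bottle_mid [372. 187.] 0.47 [ 0.5966 -0.1164  0.037 ]
timer_mid [282. 185.] 0.6 [0.6023 0.1426 0.01  ]
tip_box [250. 239.] 0.62 [0.4448 0.2282 0.    ]
tip_box_top [244. 237.] 0.82 [0.44   0.2318 0.077 ]
tip_box_top [285. 185.] 0.55 [0.5849 0.128  0.077 ]
jar [401. 234.] 0.87 [ 0.4678 -0.2037  0.    ]
big_beaker_mid [332. 196.] 0.97 [ 0.5683 -0.0016  0.036 ]
```

Run:
```python
import cv2
a=cv2.imread("pics/scene0.png")[100:350,190:510]; b=cv2.imread("pics/top0.png")[120:300,200:460]
cv2.imwrite("pics/sceneC.png",cv2.resize(a,None,fx=2.4,fy=2.4,interpolation=3)); cv2.imwrite("pics/topC.png",cv2.resize(b,None,fx=3,fy=3,interpolation=3))
```

```text
(no output)
```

View pics/sceneC.png

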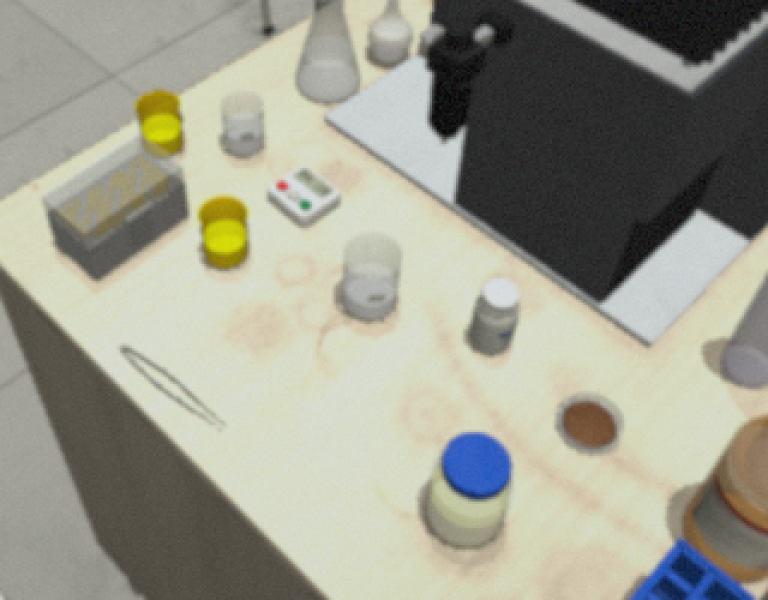

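View pics/topC.png

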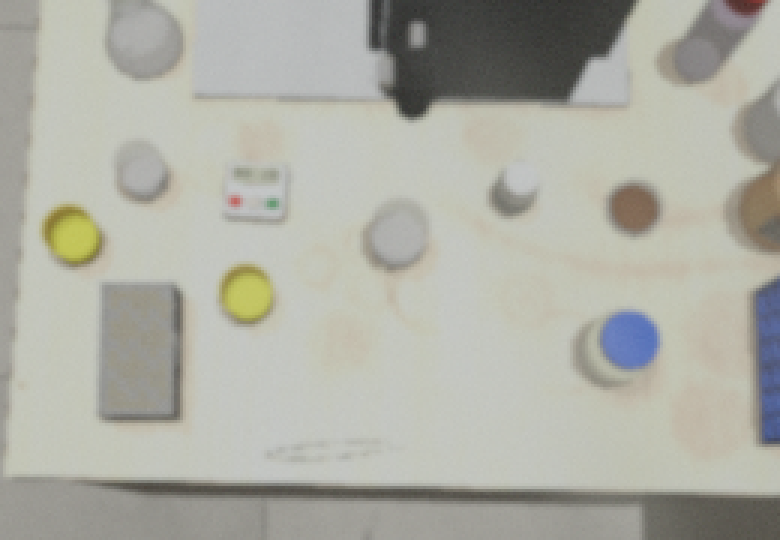

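The clear small beaker is at top px (249,176), scene px (291,149). The yellow ones, at scene (281,195) and (256,153), are look-alikes, and the larger clear beaker is at scene (343,213). Next I'll check the tool frame and the wrist camera.

Run:
```python
from h import *
o=sensors.get_obs(); print(Rn.from_rotvec(o["orientation"]).as_matrix().round(3))
c=eyes.camera_info("wrist"); print(np.array(c["tool_from_camera"]).round(3),c["camera_matrix"]); print(cam("wrist")[1:],robot.tcp_to_grasp)
# tip box yaw from top-depth / colour: lid contour by depth height
im,d=eyes.snapshot("top"); C=cam("top"); K,R,t=C
v,u=np.mgrid[:400,:640]; X=np.stack([(u-K[0,2])/K[0,0]*d,(v-K[1,2])/K[1,1]*d,d],-1)@R.T+t
def rect(m):
    m=cv2.morphologyEx(m.astype(np.uint8),cv2.MORPH_OPEN,np.ones((2,2)));n,l,s,c=cv2.connectedComponentsWithStats(m)
    for i in range(1,n):
        if s[i,4]>40: P=X[l==i]; print(s[i,4],P.mean(0).round(4),np.round(P[:,2].min(),3), cv2.minAreaRect((P[:,:2]*1000).astype(np.float32)))
rect((abs(X[...,2]-.077)<.006)&(X[...,0]<.56)&(X[...,0]>.3)&(d>0)&(X[...,1]>.12)&(X[...,1]<.35)); print("jar")
rect((abs(X[...,2]-.089)<.006)&(X[...,0]<.56)&(X[...,0]>.3)&(d>0)&(X[...,1]<-.1)&(X[...,1]>-.28)); print("timer")
rect((abs(X[...,2]-.02)<.008)&(X[...,0]<.66)&(X[...,0]>.54)&(d>0)&(X[...,1]>.08)&(X[...,1]<.19)); print("bottle, dish")
rect((X[...,2]>.06)&(X[...,2]<.09)&(X[...,0]<.66)&(X[...,0]>.54)&(d>0)&(X[...,1]<-.07)&(X[...,1]>-.19))
rect((X[...,2]>.006)&(X[...,2]<.03)&(X[...,0]<.66)&(X[...,0]>.54)&(d>0)&(X[...,1]<-.18)&(X[...,1]>-.28))
```

```text
[[ 0.     0.45   0.893]
 [ 0.     0.893 -0.45 ]
 [-1.     0.     0.   ]]
[[-0.    -0.288  0.958 -0.144]
 [ 1.     0.001  0.     0.001]
 [-0.001  0.958  0.288 -0.074]
 [ 0.     0.     0.     1.   ]] [[285.19407418   0.         318.7496054 ]
 [  0.         285.19407418 200.56732689]
 [  0.           0.           1.        ]]
(array([[ 4.49188480e-01,  8.55649371e-01,  2.57087267e-01],
       [ 8.93437016e-01, -4.30216782e-01, -1.29165856e-01],
       [ 8.25734284e-05,  2.87711096e-01, -9.57717244e-01]]), array([0.17057207, 0.50310965, 0.37493562])) 0.0187
1149 [0.4412 0.2288 0.0817] -0.002 ((370.8323059082031, 181.3556365966797), (307.7344970703125, 131.85153198242188), 36.892269134521484)
jar
302 [ 0.4561 -0.2101  0.0927] -0.008 ((395.75482177734375, -103.64239501953125), (50.66084289550781, 350.3320007324219), 29.541730880737305)
timer
363 [0.6024 0.1317 0.0234] -0.004 ((457.3521728515625, 103.04241943359375), (359.2191467285156, 66.3491439819336), 10.981182098388672)
bottle, dish
129 [ 0.606  -0.1168  0.0685] -0.002 ((610.755126953125, -124.87433624267578), (32.95743942260742, 52.46072006225586), 25.54937744140625)
```

>>> arm_command(
  plan=[
    [[0.69,-0.63,0],[0,0,0.0135],1],
    [[0.69,-0.63,0],[0,0,0.0135],1],
    [[0.69,-0.63,0],[0,0,0.0135],1],
    [[0.69,-0.63,0],[0,0,0.0135],1],
    [[0.69,-0.63,0],[0,0,0.0135],1],
    [[0.69,-0.63,0],[0,0,0.0135],1],
    [[0.69,-0.63,0],[0,0,0.0135],1],
    [[0.69,-0.63,0],[0,0,0.0135],1],
    [[0.69,-0.63,0],[0,0,0.0135],1],
    [[0.69,-0.63,0],[0,0,0.0135],1],
    [[0.69,-0.63,0],[0,0,0.0135],1],
    [[0,0,0],[0,0,0],1],
  ],
)

```text
t: 2.45
tcp_pos: [0.5414, 0.1899, 0.2309]
orientation: [0.002, 1.571, -0.002]
contact_force: [0.7, 0.6, -0.6]
opening: 0.0854
```

```bash
cat > look.py <<'E'
import sys
from h import *
# look.py picname camera name:z ...
o=sensors.get_obs(); print("tcp",np.round(o["tcp_pos"],4),"yaw_y",np.degrees(np.arctan2(*Rn.from_rotvec(o["orientation"]).as_matrix()[1::-1,1])).round(2),"open",round(o["opening"],4),"t",o["t"])
n=sys.argv[2]; C=cam(n); im,d=eyes.snapshot(n); save(sys.argv[1],im); np.save("pics/"+sys.argv[1],d)
for a in sys.argv[3:]:
    k,z=a.split(":")
    for r in models.place_of(n,k)[:3]: print(k,np.round(r["xy"],0),round(r["confidence"],2),onz(C,r["xy"],float(z)).round(4))
E
python3 look.py w1 wrist beaker_mid:.03 timer_mid:.01 tip_box_top:.077 big_beaker_mid:.036
```

```text
tcp [0.5414 0.1899 0.2309] yaw_y 89.84 open 0.0854 t 2.45
beaker_mid [273. 146.] 0.96 [0.503  0.1372 0.03  ]
beaker_mid [406. 188.] 0.75 [0.5546 0.3001 0.03  ]
beaker_mid [ 77. 233.] 0.66 [ 0.6154 -0.1254  0.03  ]
timer_mid [278. 224.] 0.58 [0.6113 0.1354 0.01  ]
tip_box_top [362.  90.] 0.55 [0.4447 0.2334 0.077 ]
big_beaker_mid [159. 194.] 0.68 [ 0.5612 -0.0053  0.036 ]
```

View pics/w1.png

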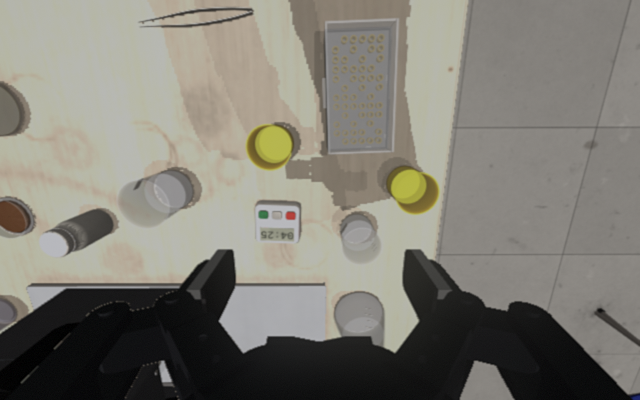

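Wrist view: the clear small beaker is at (359,235), with yellow ones at (270,146) and (412,188). The timer is at (278,222), with its display away from the robot. I'll move nearer and enlarge.

>>> arm_command(
  plan=[
    [[0.5,0.4,-0.4],[0,0,0],1],
    [[0.5,0.4,-0.4],[0,0,0],1],
    [[0.5,0.35,-0.4],[0,0,0],1],
    [[0,0,0],[0,0,0],1],
    [[0,0,0],[0,0,0],1],
  ],
)

```text
t: 3.32
tcp_pos: [0.5992, 0.2379, 0.1836]
orientation: [-0.0, 1.571, 0.0]
contact_force: [0.2, -0.8, -0.8]
opening: 0.0855
```

```bash
python3 look.py w2 wrist beaker_mid:.03 timer_mid:.01; python3 -c "
import cv2;a=cv2.imread('pics/w2.png')[130:330,160:480];cv2.imwrite('pics/w2c.png',cv2.resize(a,None,fx=2.5,fy=2.5,interpolation=3))"
```

```text
tcp [0.5992 0.2379 0.1836] yaw_y 90.03 open 0.0855 t 3.325
beaker_mid [213.  91.] 0.91 [0.503  0.1363 0.03  ]
beaker_mid [380. 144.] 0.74 [0.5538 0.3016 0.03  ]
beaker_mid [318. 208.] 0.57 [0.6232 0.2388 0.03  ]
timer_mid [227. 191.] 0.66 [0.6094 0.134  0.01  ]
```

View pics/w2c.png

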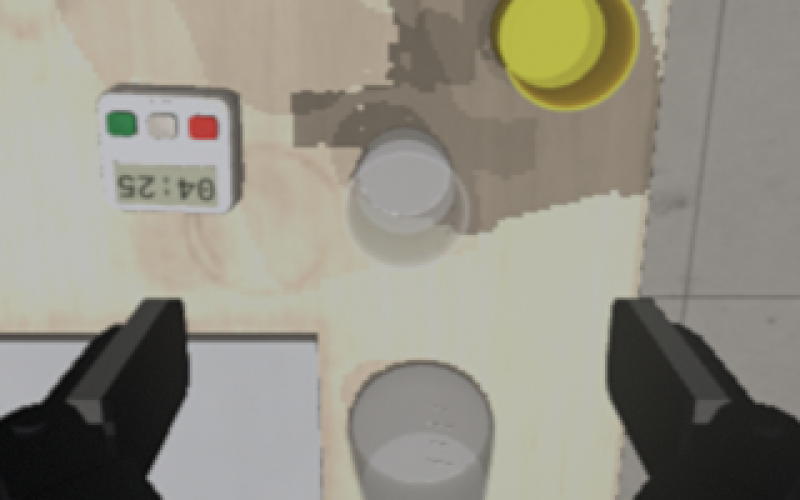

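Run:
```python
from h import *
C=cam("wrist"); f=lambda x,y:(160+x/2.5,130+y/2.5)
print("rim",onz(C,f(408,207),.06),[onz(C,f(*p),.06).round(4)[:2] for p in((347,207),(469,207),(408,148),(408,266))])
print("base",onz(C,f(405,182),.0),"flask",onz(C,f(420,430),0.0),onz(C,f(420,362),0.0))
print("timer top",[onz(C,f(*p),.02).round(4)[:2] for p in((100,88),(240,92),(240,212),(103,208))])
```

```text
rim [0.61941566 0.24340582 0.06      ] [array([0.6194, 0.2192]), array([0.6194, 0.2677]), array([0.5952, 0.2433]), array([0.6449, 0.2435])]
base [0.62761036 0.24289039 0.        ] flask [0.76725051 0.25150666 0.        ] [0.72579934 0.25109225 0.        ]
timer top [array([0.5787, 0.1099]), array([0.5804, 0.1707]), array([0.6358, 0.1672]), array([0.6339, 0.1047])]
```

>>> arm_command(
  plan=[
    [[0.55,0.11,-0.3],[0,0,0],1],
    [[0,0,-0.7],[0,0,0],1],
    [[0,0,-0.8],[0,0,0],1],
    [[0,0,-0.8],[0,0,0],1],
    [[0,0,-0.8],[0,0,0],1],
    [[0,0,-0.6],[0,0,0],1],
    [[0,0,-0.28],[0,0,0],1],
    [[0,0,0],[0,0,0],1],
    [[0,0,0],[0,0,0],0],
    [[0,0,0],[0,0,0],0],
    [[0,0,0],[0,0,0],0],
    [[0,0,0],[0,0,0],0],
  ],
)

```text
t: 4.97
tcp_pos: [0.6227, 0.2419, 0.0135]
orientation: [0.0, 1.569, -0.0]
contact_force: [-0.1, -2.2, 5.9]
opening: 0.0475
```

>>> arm_command(
  plan=[
    [[0,0,0],[0,0,0],0],
    [[0,0,0],[0,0,0],0],
    [[0,0,0],[0,0,0],0],
  ],
)

```text
t: 5.35
tcp_pos: [0.6226, 0.2419, 0.0135]
orientation: [0.0, 1.569, -0.0]
contact_force: [-0.4, -2.5, 6.2]
opening: 0.0478
```

>>> arm_command(
  plan=[
    [[0,0,0.5],[0,0,0],0],
    [[0,0,0.9],[0,0,0],0],
    [[-0.3,0,0.9],[0,0,0],0],
    [[-0.5,-0.2,0.9],[0,0,0],0],
    [[-0.6,-0.6,0.9],[0,0,0],0],
    [[-0.6,-0.8,0.9],[0,0,0],0],
    [[-0.6,-0.8,0.9],[0,0,0],0],
    [[-0.5,-0.9,0],[0,0,0],0],
    [[0,-0.9,0],[0,0,0],0],
    [[0,-0.9,0],[0,0,0],0],
    [[0,-0.7,0],[0,0,0],0],
    [[0,0,0],[0,0,0],0],
  ],
)

```text
t: 6.85
tcp_pos: [0.4979, 0.0086, 0.2486]
orientation: [0.002, 1.57, -0.002]
contact_force: [0.7, 0.1, -0.3]
opening: 0.0472
```

```bash
python3 look.py w3 wrist tip_box_top:.077 tip_box:0 jar:0 bottle_mid:.037 dish_mid:.006 big_beaker_mid:.036 timer_mid:.01
```

```text
tcp [0.4979 0.0086 0.2486] yaw_y 89.84 open 0.0472 t 6.85
tip_box_top [156. 237.] 0.75 [ 0.5648 -0.1859  0.077 ]
tip_box_top [529. 134.] 0.61 [0.4442 0.2362 0.077 ]
tip_box [484. 129.] 0.84 [0.4431 0.2305 0.    ]
jar [158. 144.] 0.86 [ 0.4624 -0.2087  0.    ]
bottle_mid [226. 258.] 0.82 [ 0.614  -0.1181  0.037 ]
dish_mid [156. 243.] 0.9 [ 0.606  -0.2319  0.006 ]
timer_mid [402. 246.] 0.98 [0.61   0.1328 0.01  ]
```

View pics/w3.png

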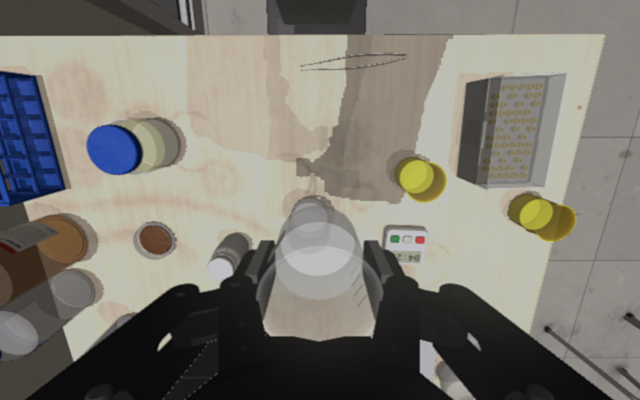

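The wrist view shows the beaker held upright between the fingers, the jar cap at (114,149), the tip box lid at (520,130), the dish at (156,239) and the bottle at (229,256). I'll enlarge the tip box and the jar.

```bash
python3 -c "
import cv2,numpy as np
a=cv2.imread('pics/w3.png');f=lambda c:cv2.resize(c,None,fx=3.3,fy=3.3,interpolation=3)
cv2.imwrite('pics/w3c.png',np.hstack([f(a[65:205,75:195]),f(a[65:205,455:575])]))"
```

```text
(no output)
```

View pics/w3c.png

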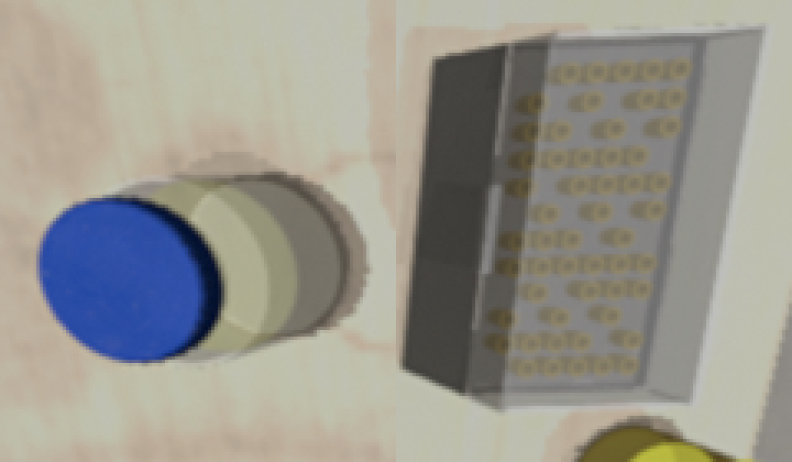

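Run:
```python
from h import *
C=cam("wrist"); b=lambda p:(455+(p[0]-396)/3.3,65+p[1]/3.3); j=lambda p:(75+p[0]/3.3,65+p[1]/3.3)
P=np.array([onz(C,b(p),.077)[:2] for p in((555,35),(765,28),(692,403),(503,410))]); print(P.round(4),P.mean(0))
B=np.array([onz(C,b(p),.0)[:2] for p in((433,60),(401,367))]); print(B.round(4),B.mean(0))
print("jar",onz(C,j((124,279)),.089),[onz(C,j(p),.089)[:2].round(4) for p in((39,270),(210,290),(105,197),(140,362))],"base edge",onz(C,j((345,270)),0))
# top / scene cameras, cap by colour
for n in("top","scene"):
    C=cam(n); im=cv2.imread(f"pics/{n}0.png"); h=cv2.cvtColor(im,cv2.COLOR_BGR2HSV)
    m=cv2.inRange(h,(105,120,60),(125,255,255)); k,l,s,c=cv2.connectedComponentsWithStats(m)
    for i in range(1,k):
        if s[i,4]>80: print(n,s[i],onz(C,c[i],.089).round(4))
h=cv2.cvtColor(cv2.imread("pics/w3.png"),cv2.COLOR_BGR2HSV);C=cam("wrist")
m=cv2.inRange(h,(105,120,60),(125,255,255)); k,l,s,c=cv2.connectedComponentsWithStats(m)
for i in range(1,k):
    if s[i,4]>80: print("wrist",s[i],onz(C,c[i],.089).round(4))
# top lid corners in topC crop (x3, offset 200,120)
C=cam("top"); t=lambda p:(200+p[0]/3,120+p[1]/3)
P=np.array([onz(C,t(p),.077)[:2] for p in((100,283),(176,284),(176,417),(97,417))]);print(P.round(4),P.mean(0))
```

```text
[[0.3857 0.1996]
 [0.3836 0.2639]
 [0.5025 0.2687]
 [0.5051 0.2041]] [0.44422542 0.23409116]
[[0.3853 0.2   ]
 [0.5061 0.2047]] [0.44568017 0.20234899]
jar [ 0.45958514 -0.20490085  0.089     ] [array([ 0.4568, -0.2313]), array([ 0.463 , -0.1781]), array([ 0.4343, -0.2056]), array([ 0.4865, -0.2052])] base edge [ 0.46612268 -0.17698914  0.        ]
top [  0   0  44  13 373] [1.1171 0.9459 0.089 ]
top [470 140  13  13 124] [ 0.7064 -0.3986  0.089 ]
top [407 226  11  15 103] [ 0.4618 -0.2174  0.089 ]
scene [ 240    0   80   50 1978] [0.98   0.6856 0.089 ]
scene [534 250  25  22 388] [ 0.7287 -0.3802  0.089 ]
scene [375 281  28  27 573] [ 0.4563 -0.2139  0.089 ]
scene [ 415  325   89   75 3299] [ 0.4403 -0.38    0.089 ]
wrist [   0   74   64  132 5666] [ 0.451  -0.2949  0.089 ]
wrist [  87  125   51   49 1929] [ 0.4595 -0.2053  0.089 ]
[[0.5001 0.2645]
 [0.5009 0.196 ]
 [0.3816 0.1898]
 [0.3799 0.2595]] [0.44062708 0.22744604]
```

>>> arm_command(
  plan=[
    [[0,0.7,0],[0,0,0],0],
    [[0,0.95,0],[0,0,0],0],
    [[0,0.95,0],[0,0,0],0],
    [[0,0.95,0],[0,0,0],0],
    [[0,0.95,0],[0,0,0],0],
    [[0,0.75,0],[0,0,0],0],
    [[0,0.3,0],[0,0,0],0],
    [[0,0,0],[0,0,0],0],
    [[0,0,0],[0,0,0],0],
  ],
)

```text
t: 8.38
tcp_pos: [0.4979, 0.2312, 0.2481]
orientation: [0.0, 1.571, -0.001]
contact_force: [0.4, -0.2, -0.7]
opening: 0.0477
```

```bash
python3 look.py w4 wrist tip_box_top:.077 tip_box:0
python3 - <<'E'
from h import *
print([proj(cam("wrist"),(.4443+a*.061,.233+b*.036,z)).round(0).tolist() for z in(0,.077) for a in(-1,1) for b in(-1,1)])
E
```

```text
tcp [0.4979 0.2312 0.2481] yaw_y 89.95 open 0.0477 t 8.375
tip_box_top [320. 136.] 0.83 [0.446  0.2339 0.077 ]
tip_box [315. 129.] 0.81 [0.4419 0.2275 0.    ]
[[291.0, 81.0], [347.0, 81.0], [293.0, 175.0], [345.0, 175.0], [284.0, 73.0], [355.0, 73.0], [288.0, 189.0], [351.0, 189.0]]
```

>>> arm_command(
  plan=[
    [[0,-0.8,0],[0,0,0],0],
    [[0,-1,0],[0,0,0],0],
    [[0,-1,0],[0,0,0],0],
    [[0,-1,0],[0,0,0],0],
    [[0,-1,0],[0,0,0],0],
    [[0,-1,0],[0,0,0],0],
    [[0,-1,0],[0,0,0],0],
    [[0,-1,0],[0,0,0],0],
    [[0,-1,0],[0,0,0],0],
    [[0,-1,0],[0,0,0],0],
    [[0,-1,0],[0,0,0],0],
    [[0,-0.2,0],[0,0,0],0],
  ],
)

```text
t: 10.02
tcp_pos: [0.4974, -0.2106, 0.248]
orientation: [0.002, 1.571, -0.003]
contact_force: [0.5, -0.0, -1.0]
opening: 0.048
```

>>> arm_command(
  plan=[
    [[0,0,0],[0,0,0],0],
    [[0,0,0],[0,0,0],0],
  ],
)

```text
t: 10.28
tcp_pos: [0.4978, -0.207, 0.2482]
orientation: [-0.0, 1.571, 0.001]
contact_force: [0.5, 0.9, 0.2]
opening: 0.0475
```

```bash
python3 look.py w5 wrist jar:0 dish_mid:.006 bottle_mid:.037
python3 - <<'E'
from h import *
a=cv2.imread('pics/w4.png');b=cv2.imread('pics/w5.png')
C=cam("wrist");h=cv2.cvtColor(b,cv2.COLOR_BGR2HSV)
m=cv2.inRange(h,(105,120,60),(125,255,255)); k,l,s,c=cv2.connectedComponentsWithStats(m)
for i in range(1,k):
    if s[i,4]>80: print("wrist",s[i],onz(C,c[i],.089).round(4))
f=lambda c:cv2.resize(c,None,fx=2.8,fy=2.8,interpolation=3)
cv2.imwrite('pics/w45.png',np.hstack([f(b[60:260,240:380]),f(a[60:260,250:390])]))
E
```

```text
tcp [ 0.4978 -0.207   0.2482] yaw_y 90.02 open 0.0475 t 10.275
jar [316. 142.] 0.97 [ 0.4598 -0.2094  0.    ]
bottle_mid [386. 260.] 0.67 [ 0.6159 -0.1129  0.037 ]
wrist [ 116   64  101  142 9651] [ 0.4429 -0.3578  0.089 ]
wrist [ 292  126   46   47 1449] [ 0.4561 -0.2125  0.089 ]
```

View pics/w45.png

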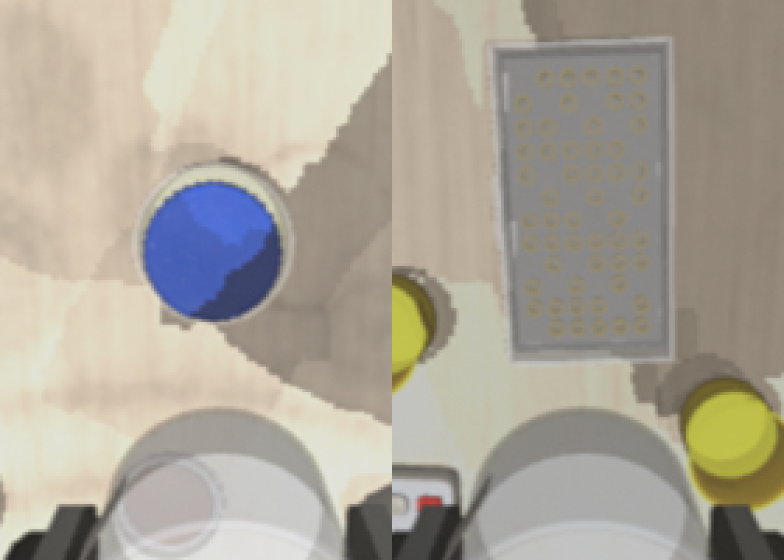

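Run:
```python
from h import *
K,R,t=cam("wrist"); C4=(K,R,t+np.array([.4979-.4978,.2312+.207,0])); C5=(K,R,t)
P=np.array([onz(C4,(250+(x-392)/2.8,60+y/2.8),.077)[:2] for x,y in((490,40),(672,38),(673,357),(513,360))]); print(P.round(4),P.mean(0))
print(onz(C5,(240+213/2.8,60+251/2.8),.089))
```

```text
[[0.3851 0.1978]
 [0.3843 0.2639]
 [0.5036 0.2683]
 [0.5049 0.2033]] [0.44446209 0.23334677]
[ 0.45949298 -0.20871721  0.089     ]
```

>>> arm_command(
  plan=[
    [[-0.19,0.9,0],[0,0,0],0],
    [[-0.19,0.95,0],[0,0,0],0],
    [[-0.19,0.95,0],[0,0,0],0],
    [[-0.19,0.95,-0.5],[0,0,0],0],
    [[-0.19,0.9,-0.6],[0,0,0],0],
    [[-0.18,0.82,-0.8],[0,0,0],0],
    [[0,0,-0.9],[0,0,0],0],
    [[0,0,-0.9],[0,0,0],0],
    [[0,0,-0.8],[0,0,0],0],
    [[0,0,-0.6],[0,0,0],0],
    [[0,0,0],[0,0,0],0],
    [[0,0,0],[0,0,0],0],
  ],
)

```text
t: 11.98
tcp_pos: [0.4532, 0.0109, 0.045]
orientation: [-0.0, 1.57, -0.0]
contact_force: [0.4, -0.9, -0.7]
opening: 0.0472
```

>>> arm_command(
  plan=[
    [[-0.02,0.03,-0.4],[0,0,0],0],
    [[0,0,-0.25],[0,0,0],0],
    [[0,0,-0.12],[0,0,0],0],
    [[0,0,0],[0,0,0],0],
    [[0,0,0],[0,0,0],0],
  ],
)

```text
t: 12.6
tcp_pos: [0.4521, 0.012, 0.0136]
orientation: [0.0, 1.57, -0.0]
contact_force: [0.3, -0.5, -0.3]
opening: 0.0473
```

>>> arm_command(
  plan=[
    [[0,0,-0.02],[0,0,0],0],
    [[0,0,0],[0,0,0],0.85],
    [[0,0,0],[0,0,0],0.85],
    [[0,0,0],[0,0,0],0.85],
    [[0,0,0.2],[0,0,0],0.85],
    [[0,0,0.5],[0,0,0],0.85],
    [[0,0,0.9],[0,0,0],1],
    [[0,0,0.9],[0,0,0],1],
    [[0,0,0.9],[0,0,0],1],
    [[0,0,0.9],[0,0,0],1],
    [[0,0,0],[0,0,0],1],
    [[0,0,0],[0,0,0],1],
  ],
)

```text
t: 14.1
tcp_pos: [0.4515, 0.0121, 0.1843]
orientation: [0.0, 1.571, -0.0]
contact_force: [0.1, -1.0, -0.5]
opening: 0.0854
```

```bash
python3 look.py w6 wrist beaker_mid:.03;  python3 look.py t6 top beaker_mid:.03; python3 -c "
import cv2;a=cv2.imread('pics/w6.png')[100:260,220:420];cv2.imwrite('pics/w6c.png',cv2.resize(a,None,fx=3,fy=3,interpolation=3))"
```

```text
tcp [0.4515 0.0121 0.1843] yaw_y 89.99 open 0.0854 t 14.1
beaker_mid [561. 273.] 0.89 [0.556  0.2998 0.03  ]
beaker_mid [314. 185.] 0.63 [0.4498 0.0082 0.03  ]
beaker_mid [428. 229.] 0.63 [0.5003 0.1363 0.03  ]
tcp [0.4511 0.0121 0.1836] yaw_y 89.98 open 0.0852 t 14.2
beaker_mid [225. 193.] 0.66 [0.5703 0.3014 0.03  ]
beaker_mid [283. 218.] 0.53 [0.5031 0.1334 0.03  ]
```

View pics/w6c.png

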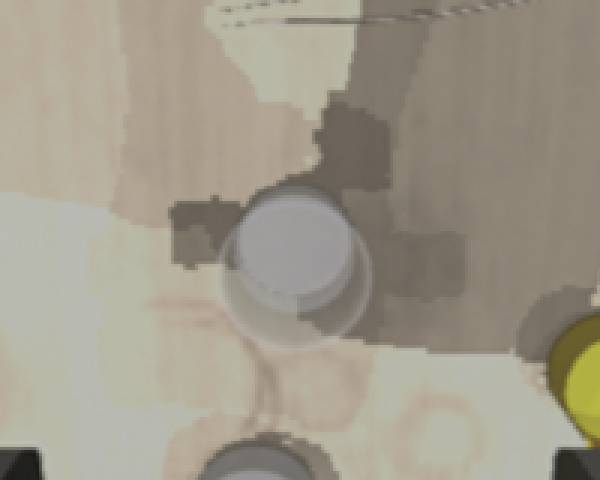

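Run:
```python
from h import *
C=cam("wrist"); f=lambda x,y:(220+x/3,100+y/3)
print(onz(C,f(295.5,274),.06),[onz(C,f(*p),.06)[:2].round(4) for p in((219,274),(372,274),(295,350),(295,202))],onz(C,f(294,248),0.003))
```

```text
[0.44840911 0.01328877 0.06      ] [array([ 0.4484, -0.0114]), array([0.4484, 0.038 ]), array([0.4745, 0.0131]), array([0.425 , 0.0131])] [0.45298839 0.0126527  0.003     ]
```

>>> arm_command(
  plan=[
    [[0,-0.8,0],[0,0,0],1],
    [[0,-1,0],[0,0,0],1],
    [[0,-1,0],[0,0,0],1],
    [[0.4,-1,0],[0,0,0],1],
    [[0.7,-1,0],[0,0,0],1],
    [[0.8,-0.9,0],[0,0,0],1],
    [[0.8,-0.4,0],[0,0,0],1],
    [[0.6,0,0],[0,0,0],1],
    [[0,0,0],[0,0,0],1],
    [[0,0,0],[0,0,0],1],
  ],
)

```text
t: 15.55
tcp_pos: [0.583, -0.2316, 0.1838]
orientation: [0.001, 1.572, 0.0]
contact_force: [-0.3, -0.0, 0.5]
opening: 0.0854
```

```bash
python3 look.py w7 wrist dish_mid:.006 bottle_mid:.037
python3 - <<'E'
from h import *
C=cam("wrist"); im=cv2.imread("pics/w7.png"); h=cv2.cvtColor(im,cv2.COLOR_BGR2HSV)
m=cv2.inRange(h,(0,90,40),(15,255,170)); k,l,s,c=cv2.connectedComponentsWithStats(m)
for i in range(1,k):
    if s[i,4]>150: print(s[i],c[i].round(1),onz(C,c[i],.008).round(4))
E
```

```text
tcp [ 0.583  -0.2316  0.1838] yaw_y 90.0 open 0.0854 t 15.55
dish_mid [316. 197.] 0.77 [ 0.6014 -0.2333  0.006 ]
bottle_mid [424. 215.] 0.55 [ 0.6129 -0.1161  0.037 ]
[ 176  164   54   74 1015] [204.5 207.4] [ 0.6142 -0.3652  0.008 ]
[  74  177  123  109 5599] [133.9 224.3] [ 0.6357 -0.4526  0.008 ]
[297 178  38  37 745] [313.6 197.7] [ 0.6023 -0.2364  0.008 ]
```

View pics/w7.png

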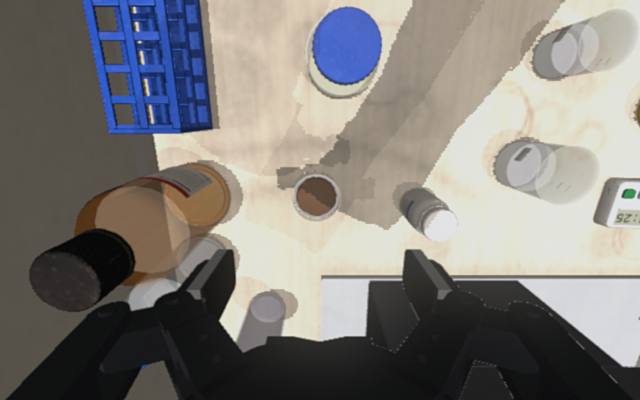

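>>> arm_command(
  plan=[
    [[0.475,-0.05,-0.3],[0,0,0],0.85],
    [[0,0,-0.8],[0,0,0],0.85],
    [[0,0,-0.9],[0,0,0],0.85],
    [[0,0,-0.9],[0,0,0],0.85],
    [[0,0,-0.8],[0,0,0],0.85],
    [[0,0,-0.5],[0,0,0],0.85],
    [[0,0,-0.25],[0,0,0],0.85],
    [[0,0,-0.12],[0,0,0],0.85],
    [[0,0,0],[0,0,0],0.85],
    [[0,0,0],[0,0,0],0.85],
  ],
)

```text
t: 16.95
tcp_pos: [0.6034, -0.2343, 0.0026]
orientation: [-0.0, 1.57, -0.001]
contact_force: [0.1, -0.9, -0.2]
opening: 0.0725
```

>>> arm_command(
  plan=[
    [[-0.02,0,-0.05],[0,0,0],0.85],
    [[0,0,0],[0,0,0],0.6],
    [[0,0,0],[0,0,0],0],
    [[0,0,0],[0,0,0],0],
    [[0,0,0],[0,0,0],0],
    [[0,0,0],[0,0,0],0],
  ],
)

```text
t: 17.7
tcp_pos: [0.6022, -0.234, 0.0006]
orientation: [-0.0, 1.57, -0.0]
contact_force: [-2.7, 0.4, 7.5]
opening: 0.0533
```

>>> arm_command(
  plan=[
    [[0,0,0.2],[0,0,0],0],
    [[0,0,0.5],[0,0,0],0],
    [[0,0,0.8],[0,0,0],0],
    [[-0.3,0,0.9],[0,0,0],0],
    [[-0.6,0.2,0.9],[0,0,0],0],
    [[-0.8,0.5,0.8],[0,0,0],0],
    [[-0.8,0.8,0],[0,0,0],0],
    [[-0.8,0.9,0],[0,0,0],0],
    [[-0.5,0.9,0],[0,0,0],0],
    [[0,0.9,0],[0,0,0],0],
    [[0,0.9,0],[0,0,0],0],
    [[0,0.7,0],[0,0,0],0],
  ],
)

```text
t: 19.2
tcp_pos: [0.45, -0.0007, 0.1642]
orientation: [-0.0, 1.57, 0.0]
contact_force: [0.2, -0.1, -0.2]
opening: 0.0535
```

```bash
python3 look.py w8 wrist; python3 -c "
import cv2;a=cv2.imread('pics/w8.png')[120:350,180:460];cv2.imwrite('pics/w8c.png',cv2.resize(a,None,fx=2.5,fy=2.5,interpolation=3))"
```

```text
tcp [ 0.45   -0.0007  0.1642] yaw_y 90.01 open 0.0535 t 19.2
```

View pics/w8c.png

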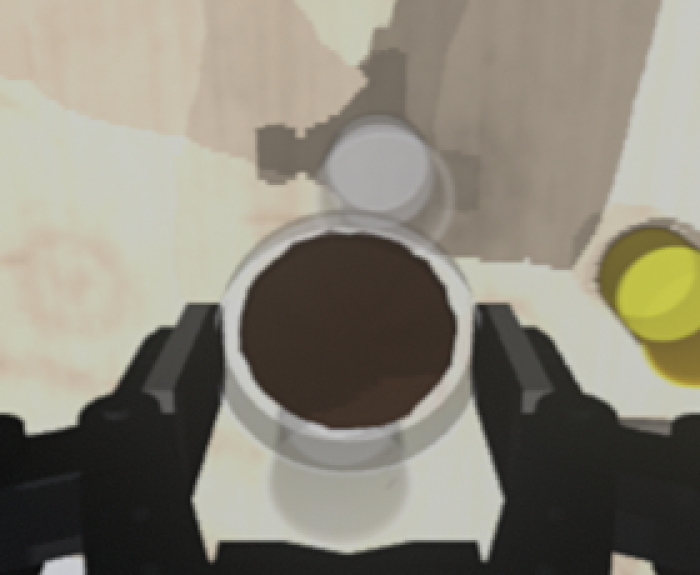

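>>> arm_command(
  plan=[
    [[0,0.33,-0.3],[0,0,0],0],
    [[0,0,-0.7],[0,0,0],0],
    [[0,0,-0.7],[0,0,0],0],
    [[0,0,-0.5],[0,0,0],0],
    [[0,0,-0.15],[0,0,0],0],
    [[0,0,0],[0,0,0],0],
    [[0,0,0],[0,0,0],0],
  ],
)

```text
t: 20.12
tcp_pos: [0.4506, 0.0111, 0.0703]
orientation: [0.0, 1.57, -0.001]
contact_force: [0.3, 0.3, -0.1]
opening: 0.0537
```

>>> arm_command(
  plan=[
    [[-0.02,0.04,-0.12],[0,0,0],0],
    [[0,0,-0.06],[0,0,0],0],
    [[0,0,-0.04],[0,0,0],0],
    [[0,0,0],[0,0,0],0],
    [[0,0,0],[0,0,0],0],
  ],
)

```text
t: 20.75
tcp_pos: [0.4493, 0.0128, 0.061]
orientation: [0.0, 1.571, -0.0]
contact_force: [0.4, -0.0, -1.4]
opening: 0.0534
```

>>> arm_command(
  plan=[
    [[0,0,-0.02],[0,0,0],0],
    [[0,0,0],[0,0,0],0],
  ],
)

```text
t: 21.0
tcp_pos: [0.4496, 0.0128, 0.0605]
orientation: [0.0, 1.57, -0.0]
contact_force: [-1.0, 0.9, 6.9]
opening: 0.0535
```

Contact. Release and rise.

>>> arm_command(
  plan=[
    [[0,0,0],[0,0,0],0.75],
    [[0,0,0],[0,0,0],0.85],
    [[0,0,0],[0,0,0],0.9],
    [[0,0,0.15],[0,0,0],0.9],
    [[0,0,0.5],[0,0,0],0.9],
    [[0,0,0.9],[0,0,0],0.9],
    [[0,0,0.9],[0,0,0],1],
    [[0,0,0.9],[0,0,0],1],
    [[0,0,0],[0,0,0],1],
    [[0,0,0],[0,0,0],1],
  ],
)

```text
t: 22.25
tcp_pos: [0.449, 0.0129, 0.1938]
orientation: [0.0, 1.571, -0.0]
contact_force: [-0.3, -0.2, -1.1]
opening: 0.0854
```

```bash
python3 look.py w9 wrist dish_mid:.066; python3 -c "
import cv2;a=cv2.imread('pics/w9.png')[90:270,200:440];cv2.imwrite('pics/w9c.png',cv2.resize(a,None,fx=3,fy=3,interpolation=3))"
```

```text
tcp [0.449  0.0129 0.1938] yaw_y 89.98 open 0.0854 t 22.25
```

View pics/w9c.png

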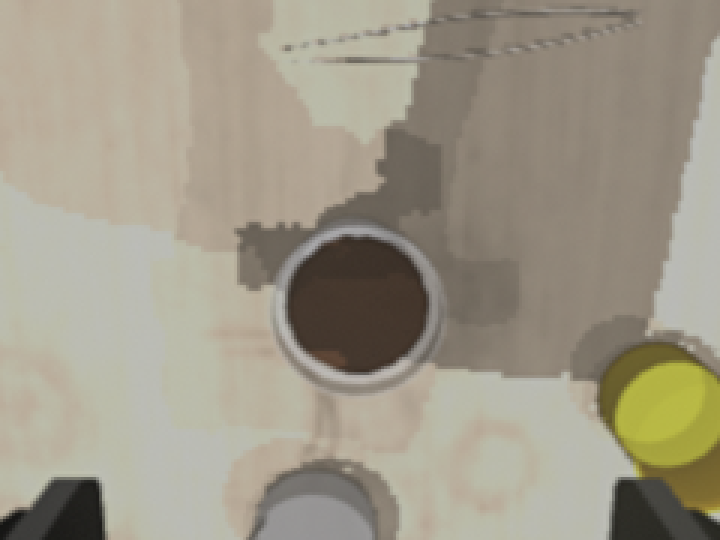

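Run:
```python
from h import *
C=cam("wrist"); f=lambda x,y:(200+x/3,90+y/3)
print(onz(C,f(357.5,307),.07),[onz(C,f(*p),.072)[:2].round(4) for p in((272,307),(443,307),(357,395))])
```

```text
[0.44663698 0.01474906 0.07      ] [array([ 0.4461, -0.0126]), array([0.4461, 0.0421]), array([0.4762, 0.0146])]
```

>>> arm_command(
  plan=[
    [[0,-0.7,0],[0,0,0],1],
    [[0,-0.9,0],[0,0,0],1],
    [[0,-0.9,0],[0,0,0],1],
    [[0.5,-0.7,0],[0,0,0],1],
    [[0.8,0,0],[0,0,0],1],
    [[0.9,0,-0.2],[0,0,0],1],
    [[0.9,0,-0.2],[0,0,0],1],
    [[0.4,0,0],[0,0,0],1],
    [[0,0,0],[0,0,0],1],
    [[0,0,0],[0,0,0],1],
  ],
)

```text
t: 23.6
tcp_pos: [0.5882, -0.115, 0.1774]
orientation: [0.001, 1.572, 0.0]
contact_force: [-0.7, -0.0, 0.1]
opening: 0.0856
```

```bash
python3 look.py w10 wrist bottle_mid:.037; python3 -c "
import cv2;a=cv2.imread('pics/w10.png')[110:290,200:440];cv2.imwrite('pics/w10c.png',cv2.resize(a,None,fx=3,fy=3,interpolation=3))"
```

```text
tcp [ 0.5882 -0.115   0.1774] yaw_y 89.98 open 0.0856 t 23.6
bottle_mid [319. 208.] 0.93 [ 0.6079 -0.1136  0.037 ]
```

View pics/w10c.png

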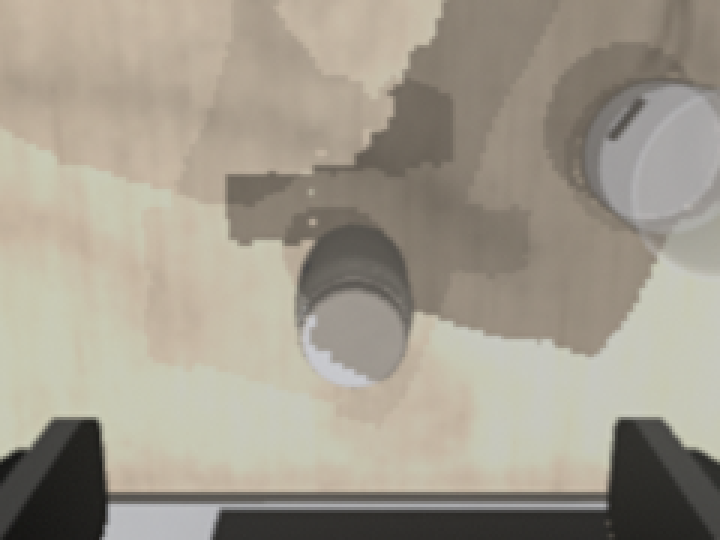

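Run:
```python
from h import *
C=cam("wrist"); f=lambda x,y:(200+x/3,110+y/3)
print(onz(C,f(354.5,337),.074),onz(C,f(354,225),.0)[0]+.02,[onz(C,f(*p),.074)[:2].round(4) for p in((300,337),(408,337),(354,388))])
```

```text
[ 0.61034184 -0.11425282  0.074     ] 0.6126006118610045 [array([ 0.6103, -0.1311]), array([ 0.6103, -0.0977]), array([ 0.6275, -0.1144])]
```

>>> arm_command(
  plan=[
    [[0.57,0.01,-0.3],[0,0,0],1],
    [[0,0,-0.8],[0,0,0],1],
    [[0,0,-0.9],[0,0,0],1],
    [[0,0,-0.9],[0,0,0],1],
    [[0,0,-0.7],[0,0,0],1],
    [[0,0,-0.4],[0,0,0],1],
    [[0,0,0],[0,0,0],0.7],
    [[0,0,0],[0,0,0],0],
    [[0,0,0],[0,0,0],0],
    [[0,0,0],[0,0,0],0],
    [[0,0,0],[0,0,0],0],
    [[0,0,0],[0,0,0],0],
  ],
)

```text
t: 25.2
tcp_pos: [0.6131, -0.1152, 0.0197]
orientation: [-0.0, 1.568, -0.001]
contact_force: [-1.9, -1.1, 6.9]
opening: 0.0381
```

>>> arm_command(
  plan=[
    [[0,0,0.3],[0,0,0],0],
    [[0,0,0.8],[0,0,0],0],
    [[-0.3,0,0.9],[0,0,0],0],
    [[-0.6,0.1,0.8],[0,0,0],0],
    [[-0.8,0.1,0.2],[0,0,0],0],
    [[-0.9,0.1,0],[0,0,0],0],
    [[-0.8,0.13,0],[0,0,0],0],
    [[-0.5,0,-0.4],[0,0,0],0],
    [[0,0,-0.8],[0,0,0],0],
    [[0,0,-0.8],[0,0,0],0],
    [[0,0,0],[0,0,0],0],
    [[0,0,0],[0,0,0],0],
  ],
)

```text
t: 26.7
tcp_pos: [0.4568, -0.0978, 0.0594]
orientation: [-0.0, 1.57, -0.0]
contact_force: [0.2, -0.3, -0.6]
opening: 0.0382
```

>>> arm_command(
  plan=[
    [[0,0,-0.5],[0,0,0],0],
    [[0,0,-0.3],[0,0,0],0],
    [[0,0,-0.15],[0,0,0],0],
    [[0,0,-0.04],[0,0,0],0],
    [[0,0,0],[0,0,0],0],
    [[0,0,0],[0,0,0],0],
  ],
)

```text
t: 27.45
tcp_pos: [0.4563, -0.0976, 0.0196]
orientation: [-0.0, 1.57, -0.0]
contact_force: [-4.3, 1.6, 12.2]
opening: 0.0387
```

>>> arm_command(
  plan=[
    [[0,0,0.01],[0,0,0],0],
    [[0,0,0],[0,0,0],0.75],
    [[0,0,0],[0,0,0],0.75],
    [[0,0,0],[0,0,0],0.75],
    [[0,0,0.3],[0,0,0],0.75],
    [[0,0,0.8],[0,0,0],0.75],
    [[0,0,0.9],[0,0,0],0.75],
    [[0,0,0.9],[0,0,0],1],
    [[0,0,0.9],[0,0,0],1],
    [[0,0,0.7],[0,0,0],1],
    [[0,0,0],[0,0,0],1],
    [[0,0,0],[0,0,0],1],
  ],
)

```text
t: 28.95
tcp_pos: [0.4557, -0.0974, 0.1988]
orientation: [0.0, 1.571, -0.0]
contact_force: [-1.2, 0.4, -0.1]
opening: 0.0856
```

```bash
python3 look.py w11 wrist bottle_mid:.037 jar:0 dish_mid:.066 tip_box_top:.077 tip_box:0 beaker_mid:.03 timer_mid:.01
```

```text
tcp [ 0.4557 -0.0974  0.1988] yaw_y 89.98 open 0.0856 t 28.95
bottle_mid [319. 184.] 0.63 [ 0.4555 -0.0962  0.037 ]
jar [228. 180.] 0.69 [ 0.4583 -0.207   0.    ]
tip_box_top [415. 181.] 0.34 [ 0.4423 -0.0048  0.077 ]
tip_box [590. 169.] 0.75 [0.4453 0.2331 0.    ]
tip_box [491. 291.] 0.26 [0.6161 0.1433 0.    ]
tip_box [317. 184.] 0.19 [ 0.4639 -0.098   0.    ]
beaker_mid [519. 219.] 0.97 [0.4988 0.1375 0.03  ]
beaker_mid [412. 179.] 0.89 [0.4507 0.0084 0.03  ]
timer_mid [493. 291.] 0.78 [0.6085 0.1377 0.01  ]
```

View pics/w11.png

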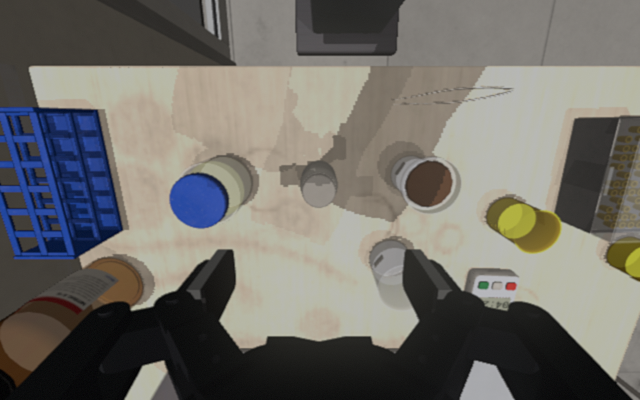

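>>> arm_command(
  plan=[
    [[0,0.8,0],[0,0,0],1],
    [[0,1,0],[0,0,0],1],
    [[0,1,0],[0,0,0],1],
    [[0,1,0],[0,0,0],1],
    [[0,1,0],[0,0,0],1],
    [[0.4,0.8,0],[0,0,0],1],
    [[0.8,0.27,0],[0,0,0],1],
    [[0.9,0,-0.3],[0,0,0],1],
    [[0.9,0,-0.3],[0,0,0],1],
    [[0.3,0,0],[0,0,0],1],
    [[0,0,0],[0,0,0],1],
    [[0,0,0],[0,0,0],1],
  ],
)

```text
t: 30.85
tcp_pos: [0.5872, 0.1373, 0.1754]
orientation: [0.0, 1.571, -0.0]
contact_force: [0.1, 0.5, 0.3]
opening: 0.0849
```

```bash
python3 look.py w12 wrist timer_mid:.01; python3 -c "
import cv2;a=cv2.imread('pics/w12.png')[130:290,220:420];cv2.imwrite('pics/w12c.png',cv2.resize(a,None,fx=4,fy=3.75,interpolation=3))"
```

```text
tcp [0.5872 0.1373 0.1754] yaw_y 89.99 open 0.0849 t 30.85
timer_mid [315. 201.] 0.97 [0.6072 0.1343 0.01  ]
```

View pics/w12c.png

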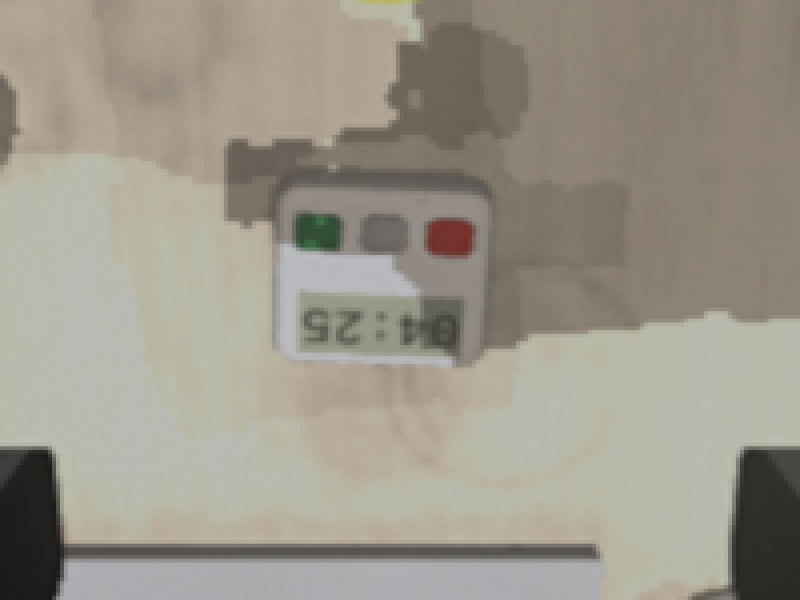

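Run:
```python
from h import *
C=cam("wrist"); f=lambda x,y:(220+x/4,130+y/3.75)
P=np.array([onz(C,f(*p),.02)[:2] for p in((277,185),(492,190),(486,367),(277,360))]); print(P.round(4),P.mean(0),[np.degrees(np.arctan2(*(P[b]-P[a]))) for a,b in((0,1),(3,2))])
```

```text
[[0.5801 0.1071]
 [0.5815 0.1647]
 [0.6359 0.1644]
 [0.6337 0.1055]] [0.60778242 0.1354234 ] [np.float64(1.405061589860422), np.float64(2.147410810862914)]
```

>>> arm_command(
  plan=[
    [[0.54,-0.045,-0.3],[0,0,-0.0095],1],
    [[0,0,-0.8],[0,0,0],1],
    [[0,0,-0.9],[0,0,0],1],
    [[0,0,-0.9],[0,0,0],1],
    [[0,0,-0.7],[0,0,0],1],
    [[0,0,-0.5],[0,0,0],1],
    [[0,0,-0.2],[0,0,0],1],
    [[0,0,0],[0,0,0],1],
    [[0,0,0],[0,0,0],1],
  ],
)

```text
t: 32.08
tcp_pos: [0.6103, 0.1356, 0.004]
orientation: [0.024, 1.569, -0.023]
contact_force: [-0.3, -0.6, -1.0]
opening: 0.0856
```

>>> arm_command(
  plan=[
    [[-0.02,0,-0.05],[0,0,0],0.9],
    [[0,0,0],[0,0,0],0.6],
    [[0,0,0],[0,0,0],0],
    [[0,0,0],[0,0,0],0],
    [[0,0,0],[0,0,0],0],
    [[0,0,0],[0,0,0],0],
    [[0,0,0.3],[0,0,0],0],
    [[0,0,0.8],[0,0,0],0],
    [[0,0,0.9],[0,0,0],0],
    [[0,0,0.9],[0,0,0],0],
    [[0,0,0.9],[0,0,0],0],
    [[0,0,0.2],[0,0,0],0],
  ],
)

```text
t: 33.58
tcp_pos: [0.6103, 0.1356, 0.1641]
orientation: [0.024, 1.566, -0.023]
contact_force: [-0.4, 0.5, -1.2]
opening: 0.0573
```

>>> arm_command(
  plan=[
    [[-0.5,0.3,0],[0,0,0.005],0],
    [[-0.8,0.5,0],[0,0,0.006],0],
    [[-0.8,0.5,0],[0,0,0.006],0],
    [[-0.8,0.5,0],[0,0,0.005],0],
    [[-0.7,0.4,0],[0,0,0],0],
    [[-0.5,0.24,0],[0,0,0],0],
    [[0,0,-0.5],[0,0,0],0],
    [[0,0,-0.7],[0,0,0],0],
    [[0,0,-0.6],[0,0,0],0],
    [[0,0,0],[0,0,0],0],
    [[0,0,0],[0,0,0],0],
  ],
)

```text
t: 34.95
tcp_pos: [0.4453, 0.2331, 0.0896]
orientation: [-0.03, 1.57, 0.031]
contact_force: [0.0, -0.2, -0.7]
opening: 0.0576
```

>>> arm_command(
  plan=[
    [[0.02,0,-0.13],[0,0,0],0],
    [[0,0,-0.08],[0,0,0],0],
    [[0,0,-0.04],[0,0,0],0],
    [[0,0,0],[0,0,0],0],
    [[0,0,0],[0,0,0],0],
  ],
)

```text
t: 35.58
tcp_pos: [0.4457, 0.233, 0.079]
orientation: [-0.031, 1.57, 0.031]
contact_force: [-1.0, -1.0, 1.3]
opening: 0.0575
```

>>> arm_command(
  plan=[
    [[0,0,-0.015],[0,0,0],0],
    [[0,0,0],[0,0,0],0],
    [[0,0,0],[0,0,0],0.85],
    [[0,0,0],[0,0,0],0.9],
    [[0,0,0],[0,0,0],0.9],
    [[0,0,0.2],[0,0,0],1],
    [[0,0,0.6],[0,0,0],1],
    [[0,0,0.9],[0,0,0],1],
    [[0,0,0.9],[0,0,0],1],
    [[0,0,0.9],[0,0,0],1],
    [[0,0,0],[0,0,0],1],
    [[0,0,0],[0,0,0],1],
  ],
)

```text
t: 37.08
tcp_pos: [0.4454, 0.233, 0.2181]
orientation: [-0.031, 1.571, 0.031]
contact_force: [0.4, 0.6, -1.1]
opening: 0.0856
```

```bash
python3 look.py w13 wrist timer_mid:.087 tip_box_top:.077; python3 look.py s13 scene beaker_mid:.03 dish_mid:.066 bottle_mid:.037 timer_mid:.087 big_beaker_mid:.036; python3 -c "
import cv2,numpy as np
a=cv2.imread('pics/w13.png')[60:280,220:420];b=cv2.imread('pics/s13.png')[120:340,200:440];f=lambda c,h:cv2.resize(c,None,fx=h,fy=h,interpolation=3)
cv2.imwrite('pics/last.png',np.hstack([f(a,1.8),f(b,1.8)]))"
```

```text
tcp [0.4454 0.233  0.2181] yaw_y 92.23 open 0.0856 t 37.075
timer_mid [318. 192.] 0.81 [0.4459 0.2331 0.087 ]
timer_mid [129. 266.] 0.46 [0.536  0.0325 0.087 ]
tcp [0.445  0.2328 0.2173] yaw_y 92.24 open 0.0856 t 37.225
beaker_mid [282. 194.] 0.64 [0.5051 0.1408 0.03  ]
beaker_mid [257. 155.] 0.64 [0.547  0.2913 0.03  ]
dish_mid [300. 231.] 0.65 [0.4465 0.013  0.066 ]
bottle_mid [340. 270.] 0.86 [ 0.4527 -0.0995  0.037 ]
timer_mid [232. 171.] 0.59 [0.4389 0.2364 0.087 ]
big_beaker_mid [345. 215.] 0.7 [ 0.5649 -0.0081  0.036 ]
```

View pics/last.png

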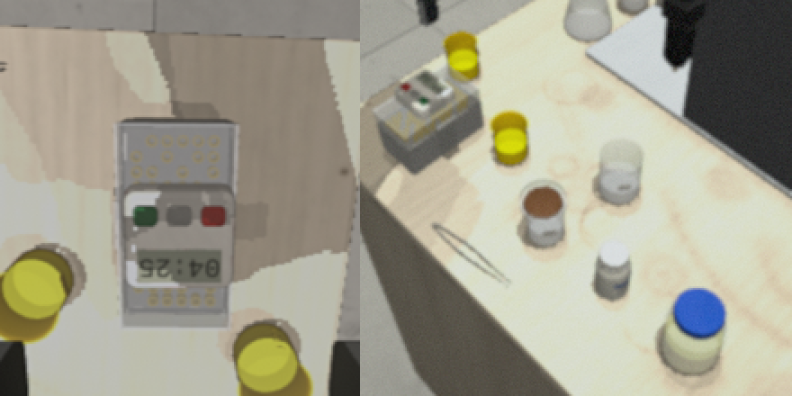

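```bash
python3 -c "
from station import workorder,sensors
print(workorder.hand_in(), sensors.get_obs()['t'])"
```

```text
the job is handed in; nothing more can be done
the job is handed in; nothing more can be done
```

The job is done and handed in at about 37 s, in the order asked, with the gripper open and clear above everything.

| Item | Measured position (m) | Target (m) | Source of last check |
|---|---|---|---|
| Small clear beaker | (0.450, 0.013) | (0.4525, 0.012), midway between tip box and jar | wrist, hand-picked outline |
| Soil dish on the beaker | (0.447, 0.014) | the beaker's centre | wrist, hand-picked outline |
| Bottle | (0.4555, -0.096) | (0.455, -0.098), midway between beaker and jar | wrist network |
| Timer, buttons up, aligned with the lid | (0.446, 0.233) | (0.4445, 0.233), the lid's centre | wrist network |

- **Dish:** it sits level and within about 2 mm of the beaker's centre. The network did not report it in the wrist views after placing, but did in the final scene view, at (0.4465, 0.013).
- **Camera disagreements:** in the final scene view the timer read (0.439, 0.236) and the bottle (0.453, -0.0995). These differ from the wrist by up to about 8 mm. That scene view did not report the small beaker under the dish, so its position rests on the earlier wrist check.
- **Larger beaker:** I never touched it. The scene network put it at (0.565, -0.008) against (0.564, -0.002) at the start; I took that as network scatter, but did not measure it again.
- **Look-alikes:** the yellow beakers were not touched.

The largest force reported at the end of any move was about 13 N, when the bottle was set down.

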